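# Fold away the guard gate on the sensory shelf

## Robot

A 6-joint arm with a two-finger parallel gripper is mounted at the origin on the work surface. World frame = base frame: x ahead of the robot, y to its left, z up, the work surface at z = 0. Lengths are in mm, angles in degrees, forces in N, time in s.
With the tool pointing down it reaches from about 275 to 825 mm from the base axis. Payload 4.9 kg.
Tool frame: the origin (TCP) lies at the very end of the fingers, on their centre line; the grasp point (between the pads) lies 19 mm behind it; z points along the fingers, y is the line along which they close (so a half turn about z gives the same grasp; the last joint's range is limited). The gripper opens to 85 mm and grips with 20 to 120 N. Pads are 22 mm wide; open, the fingers measure 114 mm over their backs; the gripper's body (76 mm by 85 mm) begins 54 mm behind the grasp point. The pads swing forward as they close: fully open they stand 13 mm farther back than shut.
Start: joints at [65.592, 18.69, -11.035, 60.275, 0, 82.311], TCP at [158.216, 526.769, 199.981] pointing down, gripper open.
Joint ranges: [-152.03, 152.03], [-55.5, 102.48], [-74.3, 77.21], [-110.64, 120.58], [-84.22, 78.4], [-180, 180]. Speed limits (degrees/s): [147.25, 147.25, 180, 180, 180, 180].

## Interface

Orientations are given as a 3x3 rotation matrix whose columns are the frame's x, y, z axes.
In Python, from cell import env gives the robot as it stands. The module is installed in compiled form; this text tells all that it offers.
- The arm moves only by the tool step_arm, never from a script. Its arguments are lists of equal length, an entry for each row: "xyz": the shift along the tool's x, y, z in m, a list of three; "roll": the turn about the tool's z in rad; "gripper": the finger opening in m, from 0 to 0.0854. A call has 1 to 8 rows; each row is the pose to reach, as a shift and turn from the pose commanded when the call began, along the tool's axes at that moment; what a row does not reach only later rows make up. A row lasts 1/10 s, in which the tool goes at most 50 mm and 8.59 degrees, less where a joint would pass 70% of its speed; a pose out of reach is approached as far as the arm can. A call with a gripper value outside its range is refused whole. The fingers move at their own pace and stop on an object; "squeeze" is the grip in N (left out, the last holds). Time passes only in rows, so rows that repeat a pose let the fingers close. It gives the time, the measured TCP pose, the force, the opening and the grip force at its end, in the units of the state.
- env.state(): the state, without advancing time (a new reading comes with each control period).
- env.grab_frame(name): name is "scene" or "top"; returns the picture (400x640x3 uint8, blue, green, red); there is no depth.
- env.camera_info(name): a dict with "fx", "fy", "cx", "cy" (pixels), "rvec" (rotation vector, rad) and "tvec" (3), from world to camera coordinates, as OpenCV has them. Camera axes: x right, y down, z forward; pixel columns grow to the right and rows downward; lengths in mm; the calibration is good to about 2 mm. A picture is of the moment at which its call begins. camera_info takes no time and is no camera call.
- env.close_job(): hands the job in; it is judged then, once.
The state is a dict: "time_s": time; "joint_positions": joint angles; "dq": joint speeds; "tau": joint torques, N m; "tool_pos": TCP position; "ee_rot": TCP orientation; "force": force on the tool from outside, world axes, zero at the start; "ft_torque": the same for the moment, N m; "width": finger opening in mm; "gripper_force": force on a finger pad.
Only numpy, scipy, OpenCV 4.12 (cv2) and the standard library are available. Lean on these libraries where they do the work, as an engineer would, in place of code of your own. Each camera call takes 0.05 s, during which the arm holds its last target. There are 200 camera calls.

## Task

Fold away the three-leaf beech guard gate: lay the end leaf flat on the middle leaf, then fold these two together flat onto the first leaf, and last swing the closed pack home flat against its side board. The leaves may be swung a little to make room before folding, but do not disturb the glass dome, bumpy disc, roller or switch board around it.

Things in the scene. Friction and masses are not known exactly. Their poses are not given: they have to be found in the camera images.
- gate: Fixed beech post and cedar side board of the guard gate. Origin on the upright pin of the first hinge, at shelf height; z up. The board runs from the post along -x (x = -8 to -132 mm), 94 mm high, 12 mm thick; its face at y = -2 mm takes the folded pack on its +y side. The post, 106 mm high, fills x = -10 to 24, y = -35 to -1 mm. A 6 mm foot plate reaches y = -54 mm.
- leaf1 (a joint): First leaf, pinned at the gate origin; rad. At 0 it runs along the gate's +y and fills x = 0 to 14 mm; it grows counter-clockwise seen from above; at 1.571, its end stop, it lies along the gate's -x, flat against the side board. Its hinge holds by friction, 0.35 N m: the stiffest, so it stays put when a leaf further out is pushed near that leaf's free end.
- leaf2 (a joint): Middle leaf; rad, 0 in line with the first leaf, 3.142 (end stop) folded flat onto it. Its pin stands on the first leaf's +x face: in the first leaf's axes, 14 mm along x and 110 mm along y from the first pin. It grows clockwise seen from above, folding over the gate's +x side. Friction 0.12 N m; it stays where left.
- leaf3 (a joint): End leaf; rad, 0 in line with the middle leaf, 3.142 (end stop) folded flat onto it. Its pin stands on the middle leaf's other face: in the middle leaf's axes, -14 mm along x and 110 mm along y from the middle pin. It grows counter-clockwise seen from above, folding over the gate's -x side. Friction 0.04 N m; it stays where left.
- leaf1_top (a point): Middle of the first leaf's top edge, 90 mm up; y along the leaf away from its pin, x across it, z up. All three leaves are alike: upright barred beech frames 14 mm thick, 110 mm pin to pin (wood 3 to 107 mm from the pin), from 8 to 90 mm above the shelf, top rail 16 mm high. This leaf's wood is on the +x side of its pin; this point is 7 mm along x, 55 mm along y from the pin.
- leaf2_top (a point): Middle of the middle leaf's top edge, 90 mm up; y along the leaf away from its pin, x across it, z up; 55 mm along y and -7 mm along x from the pin (wood on the -x side of its pin).
- leaf3_top (a point): Middle of the end leaf's top edge, 90 mm up; y along the leaf away from its pin, x across it, z up; 55 mm along y and 7 mm along x from the pin (wood on the +x side). Black rubber strip on its free end. In the closed pack, from the side board outward, lie first, middle, end leaf: 42 mm thick.
- dome_mid (a point): centre, 25 mm up, of a loose clear glass dome paperweight with a coloured flower inside, 72 mm across, 50 mm high; leave it alone
- disc_mid (a point): centre, 6 mm up, of a loose pink silicone disc with bumps, 84 mm across, 17 mm high over its bumps; leave it alone
- roller_mid (a point): centre, 20 mm up, of a loose beech cylinder lying on its side with two dark bands, 40 mm across, 100 mm long; its axis is this frame's x; it rolls if touched; leave it alone
- switches_mid (a point): centre, 12 mm up, of a loose green plastic toggle switch board, 75 mm along x, 145 mm along y, 24 mm high with levers to 45 mm; leave it alone

How it is judged:
By the outcome, as a careful person would: the job done as asked, in the order asked, and still so for the second after the job is handed in, with the robot touching nothing.
It also fails if it takes over 72 s, if anything falls off the work surface, if the arm or the gripper's body presses on something with over 40 N, if the wrist force passes 120 N, or if a joint passes its speed limit or range.

## Working session

There is one attempt and no reset: what is moved stays moved. The work goes in short steps, Python scripts to look and compute and a tool call to move; the robot and the scene stay as the last step left them, time stands still between calls to the robot, and variables do not carry over. Pictures are saved under pics/ and viewed, at most 10 in all, crops included, and the job is handed in when it is done.

Besides the shell and the picture viewer there is one more tool, called after ">>>" as name(argument=value, ...) on one line, values as JSON. step_arm: Moves the arm, as the interface text tells. Its arguments: {"type":"object","properties":{"xyz":{"type":"array"},"roll":{"type":"array"},"gripper":{"type":"array"},"squeeze":{"type":"number"}},"required":["xyz","roll","gripper"]}

```bash
mkdir -p pics
python3 - <<'E'
from cell import env
import cv2
for n in("scene","top"):
    cv2.imwrite(f"pics/{n}0.png",env.grab_frame(n)); print(n,env.camera_info(n))
s=env.state();print(s)
E
```

```text
scene {'fx': 496.3751389338053, 'fy': 496.3751389338053, 'cx': 315.9225631142572, 'cy': 190.97844470572159, 'rvec': array([ 1.99461633,  1.2348061 , -0.59965054]), 'tvec': array([-297.85676554, -258.95671311, 1548.71173039])}
top {'fx': 376.08570200530204, 'fy': 376.08570200530204, 'cx': 319.3411684092799, 'cy': 204.12727940511832, 'rvec': array([ 2.16565883, -2.15367266,  0.07994919]), 'tvec': array([ 41.44219938, 574.80790403, 875.05560086])}
{'time_s': 0.1, 'joint_positions': array([ 6.55920951e+01,  1.87287889e+01, -1.10854575e+01,  6.02767260e+01,
        9.53451172e-04,  8.23115628e+01]), 'dq': array([-0.04425984, -0.09765693,  0.10212406, -0.11962794, -0.08343417,
       -0.10024434]), 'tau': array([-4.62753087e-04, -4.44238400e+01,  2.63037354e+01,  7.87658530e-03,
       -1.55431153e-04,  3.37659969e-06]), 'tool_pos': array([157.96385706, 526.22422309, 199.27748318]), 'ee_rot': array([[-9.57724721e-01,  2.87685433e-01, -6.71267001e-04],
       [ 2.87686125e-01,  9.57723667e-01, -1.43898716e-03],
       [ 2.28912650e-04, -1.57126778e-03, -9.99998739e-01]]), 'force': array([-0.96117451,  0.75607013,  0.85715565]), 'ft_torque': array([ 0.02642766, -0.03991314,  0.04748463]), 'gripper_force': 0.0, 'width': 85.27209096984419}
```

View pics/scene0.png

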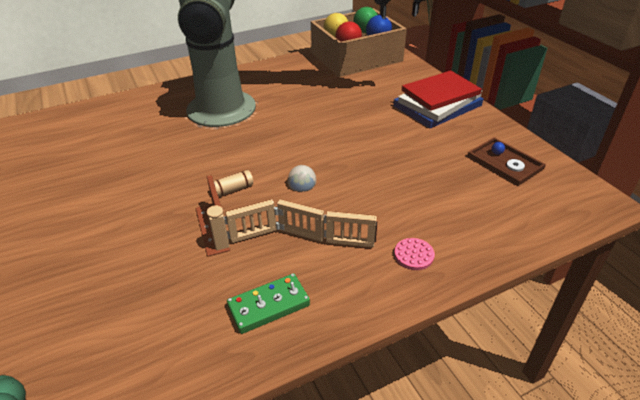

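View pics/top0.png

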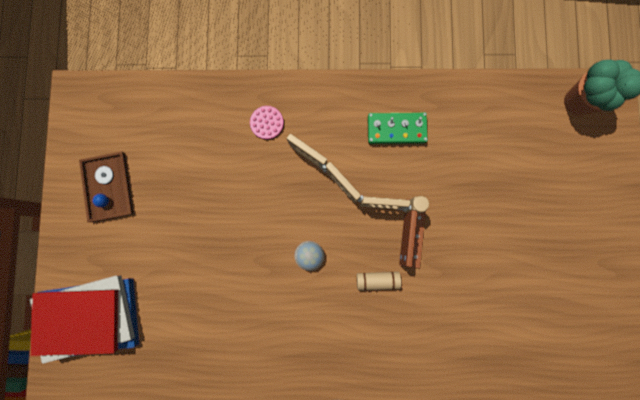

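The top view shows post at (420,204), leaf pins near (360,199) and (325,165), free end at (290,137), side board from (412,212) to (408,268). Disc is at (267,122), dome at (310,256), roller at (380,282) and switches at (398,128).

```bash
cat > h.py <<'E'
import numpy as np,cv2
from cell import env
def ray(n,px,z):
    c=env.camera_info(n);R=cv2.Rodrigues(np.array(c["rvec"]))[0];t=np.array(c["tvec"])
    d=R.T@np.array([(px[0]-c["cx"])/c["fx"],(px[1]-c["cy"])/c["fy"],1]);o=-R.T@t
    return (o+d*(z-o[2])/d[2])[:2]
def proj(n,P):
    c=env.camera_info(n);K=np.array([[c["fx"],0,c["cx"]],[0,c["fy"],c["cy"]],[0,0,1]])
    return cv2.projectPoints(np.array(P,float).reshape(-1,1,3),np.array(c["rvec"]),np.array(c["tvec"]),K,None)[0][:,0]
E
python3 - <<'E'
from h import *
for nm,p,z in [("post",(420,204),106),("pin2",(360,199),90),("pin3",(325,165),90),("free",(290,137),90),("bo",(412,212),94),("be",(408,268),94),("disc",(267,122),10),("dome",(310,256),25),("rol",(380,282),20),("sw",(398,128),20)]: print(nm,ray("top",p,z).round(0))
print(proj("top",[[0,0,0],[158,526,200]]),proj("scene",[[0,0,0],[158,526,200]]))
a=cv2.imread("pics/top0.png")[90:300,245:445]
cv2.imwrite("pics/top0c.png",cv2.resize(a,None,fx=2.85,fy=2.85,interpolation=cv2.INTER_CUBIC)[:600])
a=cv2.imread("pics/scene0.png")[150:340,180:450]
E
```

```text
post [ 568. -177.]
pin2 [580. -48.]
pin3 [658.  31.]
free [722. 111.]
bo [ 552. -162.]
be [ 429. -151.]
disc [783. 178.]
dome [451.  66.]
rol [ 391. -100.]
sw [ 765. -148.]
[[337.15240078 451.17104884]
 [ 58.70941683 415.42261814]] [[220.45696388 107.98063955]
 [396.42509423  30.91404209]]
```

View pics/top0c.png

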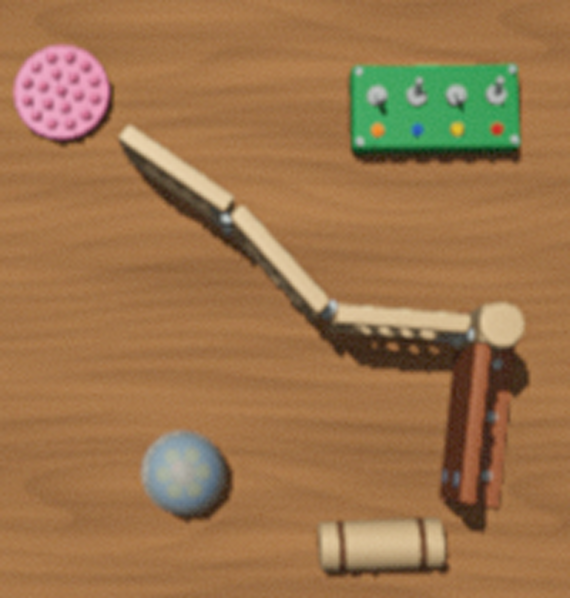

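>>> step_arm(xyz=[[-0.045, -0.017, 0], [-0.09, -0.034, 0], [-0.135, -0.051, 0], [-0.18, -0.067, 0], [-0.225, -0.084, 0], [-0.27, -0.1, 0], [-0.315, -0.117, 0], [-0.35, -0.13, 0]], roll=[-0.05, -0.1, -0.15, -0.2, -0.25, -0.2915, -0.2915, -0.2915], gripper=[0, 0, 0, 0, 0, 0, 0, 0])

```text
time_s: 0.9
tool_pos: [457.8, 299.5, 199.7]
ee_rot: [[-1.0, 0.002, -0.0], [0.002, 1.0, -0.0], [0.0, -0.0, -1.0]]
force: [-0.3, 1.1, 0.7]
width: 0.2
gripper_force: 0.0
```

>>> step_arm(xyz=[[-0.037, -0.028, 0], [-0.073, -0.055, 0], [-0.11, -0.083, 0], [-0.146, -0.111, 0], [-0.183, -0.139, 0], [-0.22, -0.166, 0], [-0.256, -0.194, 0], [-0.292, -0.222, 0]], roll=[0, 0, 0, 0, 0, 0, 0, 0], gripper=[0, 0, 0, 0, 0, 0, 0, 0])

```text
time_s: 1.7
tool_pos: [748.9, 78.2, 199.3]
ee_rot: [[-1.0, 0.0, -0.001], [0.0, 1.0, 0.0], [0.001, 0.0, -1.0]]
force: [0.8, 0.5, 0.6]
width: 0.5
gripper_force: 0.0
```

>>> step_arm(xyz=[[0, 0, 0.02], [0, 0, 0.05], [0, 0, 0.09], [0, 0, 0.125], [0, 0, 0.142], [0, 0, 0.142]], roll=[0, 0, 0, 0, 0, 0], gripper=[0, 0, 0, 0, 0, 0])

```text
time_s: 2.3
tool_pos: [744.5, 79.4, 53.1]
ee_rot: [[-1.0, 0.0, -0.008], [0.0, 1.0, -0.0], [0.008, -0.0, -1.0]]
force: [-0.6, -0.2, -0.0]
width: -0.1
gripper_force: 0.0
```

Run:
```python
from h import *
s=env.state();p=s["tool_pos"];print(p)
P=np.array([655.6,35]);q=[]
for a in list(range(30,-131,-10)):
    r=np.radians(a);d=np.array([np.sin(r),np.cos(r)]);n=np.array([d[1],-d[0]])
    c=14+11*abs(n[0])+14.5*abs(n[1])
    w=P+88*d+c*n; print(a,w.round(0))
```

```text
[744.52349917  79.41454129  53.11680107]
30 [726.  96.]
20 [713. 108.]
10 [698. 117.]
0 [681. 123.]
-10 [667. 126.]
-20 [653. 128.]
-30 [638. 127.]
-40 [623. 123.]
-50 [609. 116.]
-60 [595. 107.]
-70 [584.  95.]
-80 [574.  80.]
-90 [568.  64.]
-100 [564.  49.]
-110 [562.  34.]
-120 [563.  19.]
-130 [568.   3.]
```

>>> step_arm(xyz=[[0.011, 0.008, 0], [0.022, 0.016, 0], [0.035, 0.028, 0], [0.05, 0.037, 0], [0.067, 0.043, 0], [0.081, 0.046, 0], [0.095, 0.048, 0], [0.11, 0.047, 0]], roll=[0, 0, 0, 0, 0, 0, 0, 0], gripper=[0, 0, 0, 0, 0, 0, 0, 0])

```text
time_s: 3.1
tool_pos: [638.6, 127.1, 59.8]
ee_rot: [[-1.0, -0.0, 0.003], [-0.0, 1.0, 0.0], [-0.003, 0.0, -1.0]]
force: [-0.3, -0.5, 1.1]
width: 0.1
gripper_force: 0.0
```

Run:
```python
from h import *
a=env.grab_frame("top")[90:300,245:445]
cv2.imwrite("pics/t1.png",cv2.resize(a,None,fx=2.85,fy=2.85,interpolation=cv2.INTER_CUBIC))
```

```text
(no output)
```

View pics/t1.png

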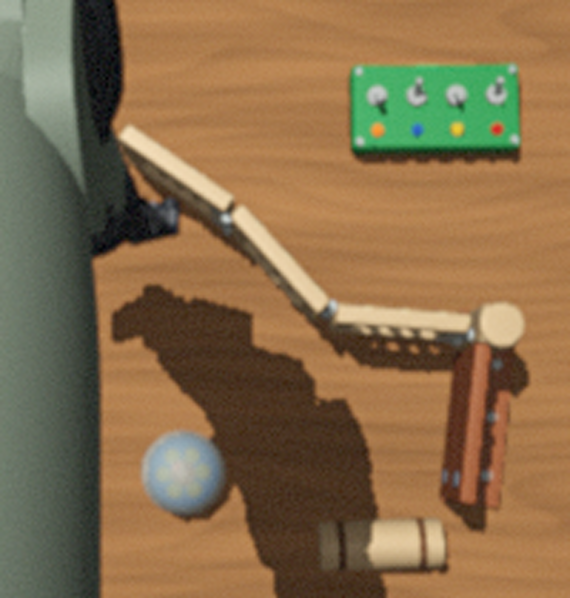

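Run:
```python
from h import *
p=env.state()["tool_pos"]
for n in("top","scene"):
    q=proj(n,[p,p+[0,0,60],[748,80,58],[562.6,-158.5,0],[655.6,35,90],[723,118,90],[783,178,10]]);print(n,q.round(0).tolist(), ((q-[245,90])*2.85).round().tolist() if n=="top" else "")
print(ray("top",(290,137),90),ray("top",(305.4,165.4),60),ray("scene",(377,213),90),ray("scene",(376,246),8))
a=env.grab_frame("scene")[100:300,160:460]
cv2.imwrite("pics/s1.png",cv2.resize(a,None,fx=2.6,fy=2.6,interpolation=cv2.INTER_CUBIC))
```

```text
top [[284.0, 177.0], [281.0, 172.0], [305.0, 130.0], [402.0, 210.0], [323.0, 166.0], [287.0, 137.0], [267.0, 122.0]] [[111.0, 247.0], [102.0, 234.0], [170.0, 114.0], [448.0, 343.0], [223.0, 216.0], [120.0, 133.0], [63.0, 92.0]]
scene [[357.0, 201.0], [358.0, 180.0], [365.0, 240.0], [229.0, 240.0], [325.0, 209.0], [375.0, 216.0], [412.0, 252.0]] 
[722.28297469 111.19358227] [662.61378319  77.1861395 ] [717.72178257 125.93600396] [732.84816966 119.78703869]
```

View pics/s1.png

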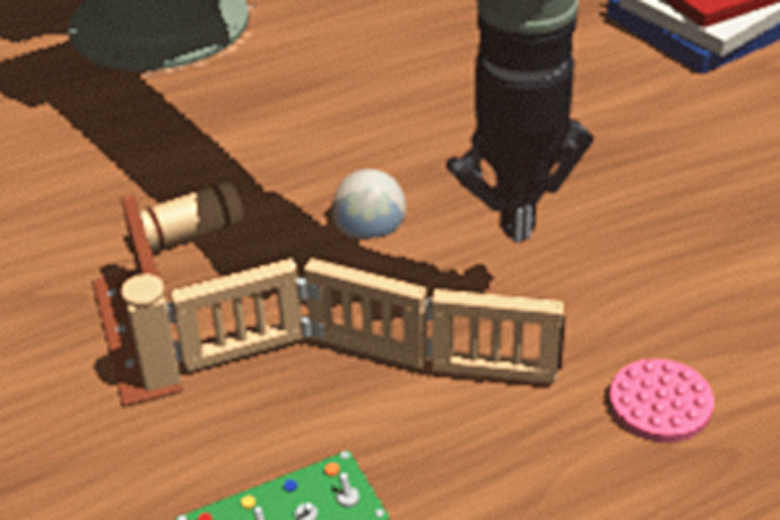

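The scene crop shows the leaves unmoved and the finger tip at about full pixel (359,193), while the stated TCP should project to (357,201). So the tip looks roughly 25–30 mm higher than stated, and it passed over the leaf. I'll lower here over the free area and measure again.

>>> step_arm(xyz=[[0, 0, 0.01], [0, 0, 0.02], [0, 0, 0.03], [0, 0, 0.03], [0, 0, 0.03]], roll=[0, 0, 0, 0, 0], gripper=[0, 0, 0, 0, 0])

```text
time_s: 3.7
tool_pos: [637.6, 126.4, 27.0]
ee_rot: [[-1.0, 0.0, -0.002], [0.0, 1.0, -0.0], [0.002, -0.0, -1.0]]
force: [-0.7, -0.5, 0.7]
width: -0.0
gripper_force: 0.0
```

Run:
```python
from h import *
s=env.state();p=s["tool_pos"];print(p,s["width"],s["force"])
im=env.grab_frame("scene");a=im[150:260,300:430]
print(proj("scene",[p,p+[0,0,30],p+[15,0,0],p+[0,15,0]]).round(1))
cv2.imwrite("pics/s2.png",cv2.resize(a,None,fx=5,fy=5,interpolation=cv2.INTER_CUBIC))
c=env.camera_info("top");R=cv2.Rodrigues(np.array(c["rvec"]))[0];print(-R.T@c["tvec"])
```

```text
[637.60451649 126.39866633  26.98835615] -0.04405152154618033 [-0.70292083 -0.52255031  0.70921736]
[[357.2 212.1]
 [357.6 202.2]
 [360.5 216.1]
 [362.9 210. ]]
[486.19096465  22.69054159 927.87249783]
```

View pics/s2.png

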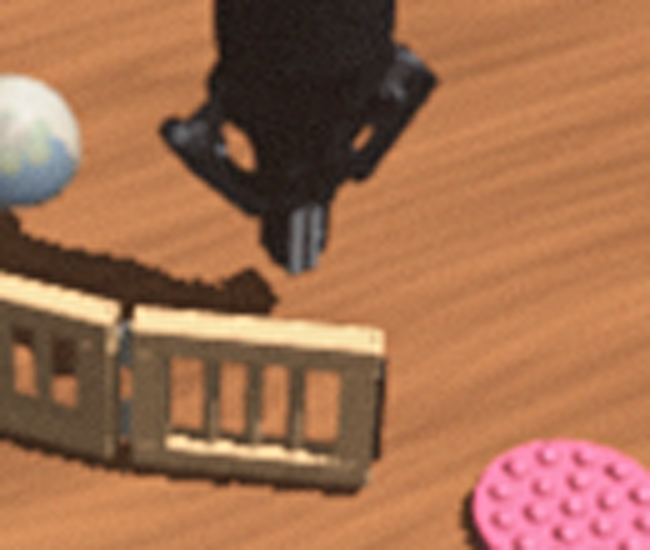

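The crop shows the tip at full pixel (361,204) against (357,212) predicted, so the fingers really do end about 20 mm above the stated TCP. I'll go back over the leaf and push with the commanded z near 28.

>>> step_arm(xyz=[[0, 0, -0.045], [0, 0, -0.09], [0, 0, -0.12], [-0.03, -0.012, -0.12], [-0.07, -0.03, -0.12], [-0.11, -0.047, -0.12], [-0.11, -0.047, -0.12], [-0.11, -0.047, -0.08]], roll=[0, 0, 0, 0, 0, 0, 0, 0], gripper=[0, 0, 0, 0, 0, 0, 0, 0])

```text
time_s: 4.55
tool_pos: [753.6, 78.6, 113.3]
ee_rot: [[-1.0, 0.002, 0.012], [0.002, 1.0, 0.0], [-0.012, 0.0, -1.0]]
force: [0.5, 0.5, 0.6]
width: -0.3
gripper_force: 0.0
```

>>> step_arm(xyz=[[0, 0, 0.03], [0, 0, 0.06], [0, 0, 0.08], [0, 0, 0.08], [0.011, 0.008, 0.08], [0.022, 0.016, 0.08], [0.035, 0.028, 0.08], [0.05, 0.037, 0.08]], roll=[0, 0, 0, 0, 0, 0, 0, 0], gripper=[0, 0, 0, 0, 0, 0, 0, 0])

```text
time_s: 5.35
tool_pos: [699.0, 117.0, 30.3]
ee_rot: [[-1.0, 0.0, 0.003], [0.0, 1.0, 0.0], [-0.003, 0.0, -1.0]]
force: [0.7, -0.2, -0.2]
width: 0.4
gripper_force: 0.3
```

Run:
```python
from h import *
p=env.state()["tool_pos"]
im=env.grab_frame("scene");a=im[150:300,200:440]
print(p,proj("scene",[p]).round(1))
cv2.imwrite("pics/s3.png",cv2.resize(a,None,fx=3.3,fy=3.3,interpolation=cv2.INTER_CUBIC))
```

```text
[698.99459637 117.04407177  30.31176796] [[367.4 229.2]]
```

View pics/s3.png

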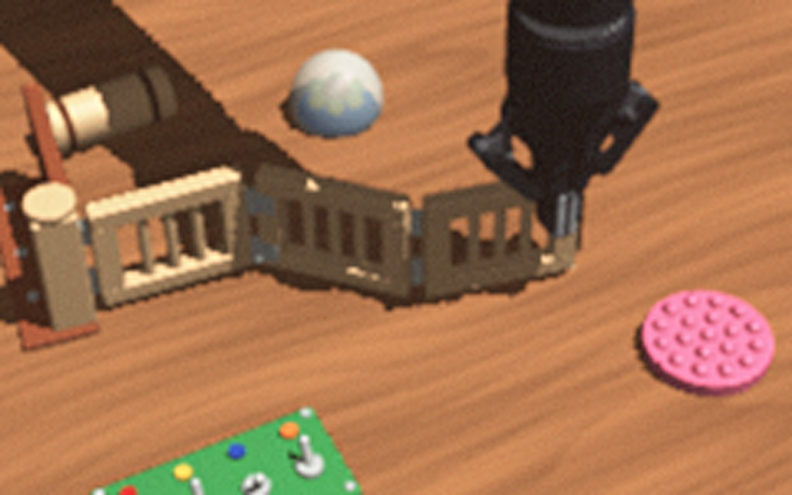

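The scene crop shows the end leaf swinging with the fingers at (567,235), and the middle leaf staying put. I'll continue the arc.

>>> step_arm(xyz=[[0.017, 0.006, 0], [0.031, 0.009, 0], [0.045, 0.011, 0], [0.06, 0.01, 0], [0.075, 0.006, 0], [0.089, -0.001, 0], [0.103, -0.01, 0], [0.114, -0.022, 0]], roll=[0, 0, 0, 0, 0, 0, 0, 0], gripper=[0, 0, 0, 0, 0, 0, 0, 0])

```text
time_s: 6.2
tool_pos: [585.0, 94.7, 29.9]
ee_rot: [[-1.0, -0.001, 0.003], [-0.001, 1.0, 0.0], [-0.003, 0.0, -1.0]]
force: [1.2, 0.5, -0.1]
width: -0.0
gripper_force: 0.4
```

>>> step_arm(xyz=[[0.01, -0.015, 0], [0.016, -0.031, 0], [0.02, -0.046, 0], [0.022, -0.061, 0], [0.021, -0.076, 0], [0.018, -0.083, 0], [0.018, -0.083, 0]], roll=[0, 0, 0, 0, 0, 0, 0], gripper=[0, 0, 0, 0, 0, 0, 0])

```text
time_s: 6.9
tool_pos: [566.9, 10.1, 28.0]
ee_rot: [[-1.0, 0.002, 0.001], [0.002, 1.0, -0.0], [-0.001, -0.0, -1.0]]
force: [0.4, -0.2, 0.2]
width: -0.6
gripper_force: 0.0
```

Run:
```python
from h import *
a=env.grab_frame("top")[90:300,245:445];b=env.grab_frame("scene")[160:260,190:400]
a=cv2.resize(a,None,fx=2.3,fy=2.3,interpolation=cv2.INTER_CUBIC)[:,60:]
b=cv2.resize(b,None,fx=1.9,fy=1.9,interpolation=cv2.INTER_CUBIC)
o=np.zeros((483,400+399,3),np.uint8);o[:,:400]=a;o[:190,400:]=b;cv2.imwrite("pics/c4.png",o)
```

```text
(no output)
```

View pics/c4.png

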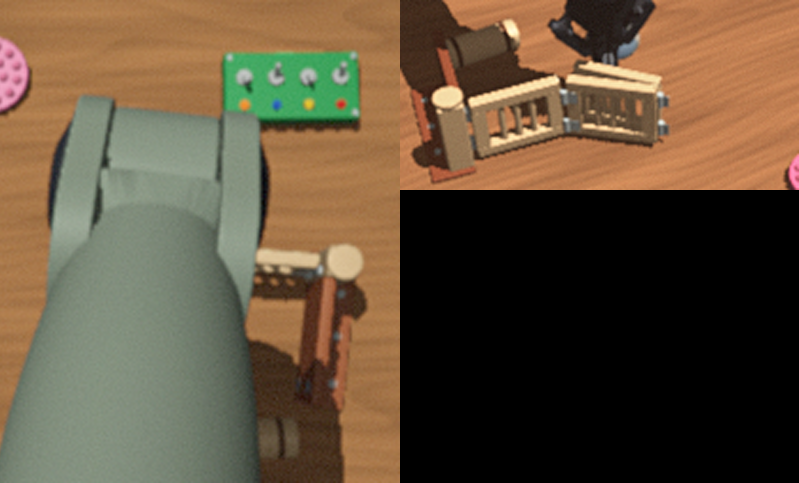

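The end leaf is nearly closed on the middle leaf, with a narrow wedge still visible at (615,72). I'll slide the fingers toward the pin end and press, which closes it first and then swings both.

>>> step_arm(xyz=[[-0.006, 0.02, 0], [-0.026, 0.032, 0], [-0.03, 0.029, 0], [-0.035, 0.023, 0], [-0.038, 0.02, 0], [-0.041, 0.017, 0], [-0.043, 0.015, 0], [-0.043, 0.015, 0]], roll=[0, 0, 0, 0, 0, 0, 0, 0], gripper=[0, 0, 0, 0, 0, 0, 0, 0])

```text
time_s: 7.8
tool_pos: [608.9, 25.9, 27.8]
ee_rot: [[-1.0, 0.001, -0.0], [0.001, 1.0, -0.0], [0.0, -0.0, -1.0]]
force: [-0.6, 2.2, -1.0]
width: 0.2
gripper_force: 0.7
```

Run:
```python
from h import *
b=env.grab_frame("scene")[160:260,190:400]
cv2.imwrite("pics/c5.png",cv2.resize(b,None,fx=3.8,fy=3.8,interpolation=cv2.INTER_CUBIC))
```

```text
(no output)
```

View pics/c5.png

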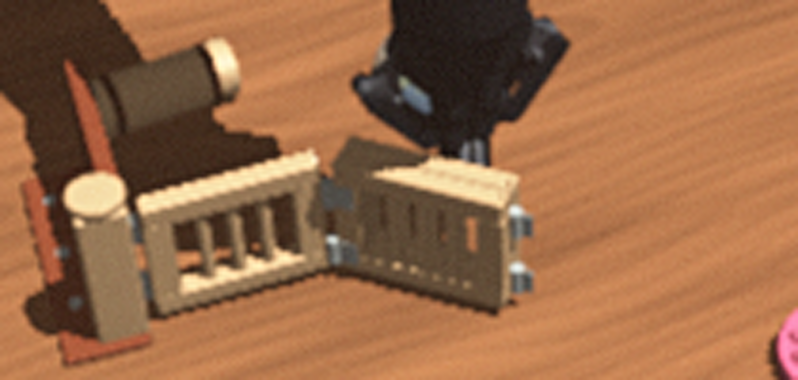

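The crop shows the end leaf flat on the middle leaf, with the pair's top at (370–520,160–200) and the fingers still pressing. Next I'll plan the arc for the two-leaf fold.

Run:
```python
from h import *
P=np.array([584,-49.6]);ref=np.array([609,27])
for a in range(50,186,7):
    r=np.radians(a);d=np.array([np.sin(r),np.cos(r)]);n=np.array([d[1],-d[0]])
    u=np.interp(a,[50,71,120,170],[70,85,85,60]);c=28+11*abs(n[0])+14.5*abs(n[1])
    w=P+u*d-c*n; print(a,w.round(0),(w-ref).round(0))
```

```text
50 [608.  31.] [-1.  4.]
57 [622.  30.] [13.  3.]
64 [636.  27.] [27. -0.]
71 [650.  21.] [41. -6.]
78 [658.  12.] [ 49. -15.]
85 [665.   1.] [ 56. -26.]
92 [670. -10.] [ 61. -37.]
99 [675. -19.] [ 66. -46.]
106 [678. -30.] [ 69. -57.]
113 [680. -41.] [ 71. -68.]
120 [681. -52.] [ 72. -79.]
127 [677. -62.] [ 68. -89.]
134 [672. -71.] [ 63. -98.]
141 [666. -79.] [  57. -106.]
148 [660. -86.] [  51. -113.]
155 [652. -92.] [  43. -119.]
162 [645. -97.] [  36. -124.]
169 [ 636. -101.] [  27. -128.]
176 [ 628. -107.] [  19. -134.]
183 [ 621. -112.] [  12. -139.]
```

>>> step_arm(xyz=[[-0.013, 0.003, -0.005], [-0.027, 0, -0.01], [-0.041, -0.006, -0.01], [-0.049, -0.015, -0.01], [-0.056, -0.026, -0.01], [-0.061, -0.037, -0.01], [-0.066, -0.046, -0.01], [-0.069, -0.057, -0.01]], roll=[0, 0, 0, 0, 0, 0, 0, 0], gripper=[0, 0, 0, 0, 0, 0, 0, 0])

```text
time_s: 8.65
tool_pos: [678.0, -31.4, 37.8]
ee_rot: [[-1.0, 0.001, -0.0], [0.001, 1.0, 0.0], [0.0, 0.0, -1.0]]
force: [-0.7, 0.8, -0.7]
width: 0.1
gripper_force: 0.7
```

>>> step_arm(xyz=[[-0.002, -0.011, 0], [-0.003, -0.022, 0], [0.001, -0.032, 0], [0.006, -0.041, 0], [0.012, -0.049, 0], [0.018, -0.056, 0], [0.026, -0.062, 0], [0.026, -0.062, 0]], roll=[0, 0, 0, 0, 0, 0, 0, 0], gripper=[0, 0, 0, 0, 0, 0, 0, 0])

```text
time_s: 9.45
tool_pos: [650.4, -93.4, 38.1]
ee_rot: [[-1.0, 0.002, -0.001], [0.002, 1.0, -0.0], [0.001, -0.0, -1.0]]
force: [-0.6, 0.6, 0.1]
width: -0.1
gripper_force: 0.0
```

>>> step_arm(xyz=[[0.004, -0.003, 0], [0.007, -0.005, 0], [0.012, -0.007, 0], [0.016, -0.009, 0], [0.02, -0.012, 0], [0.024, -0.015, 0], [0.026, -0.016, 0], [0.026, -0.016, 0]], roll=[0, 0, 0, 0, 0, 0, 0, 0], gripper=[0, 0, 0, 0, 0, 0, 0, 0])

```text
time_s: 10.25
tool_pos: [624.9, -108.4, 37.8]
ee_rot: [[-1.0, 0.001, -0.001], [0.001, 1.0, 0.0], [0.001, 0.0, -1.0]]
force: [0.8, -0.2, -0.3]
width: 0.1
gripper_force: 0.2
```

>>> step_arm(xyz=[[0.002, 0, 0], [0.004, 0, 0], [0.006, 0, 0], [0.008, 0, 0], [0.01, 0, 0], [0.012, 0, 0], [0.012, 0, 0]], roll=[0, 0, 0, 0, 0, 0, 0], gripper=[0, 0, 0, 0, 0, 0, 0])

```text
time_s: 10.95
tool_pos: [617.5, -105.8, 38.4]
ee_rot: [[-1.0, -0.002, 0.007], [-0.002, 1.0, 0.005], [-0.007, 0.005, -1.0]]
force: [9.7, 6.6, -4.0]
width: 0.2
gripper_force: 5.5
```

Run:
```python
from h import *
s=env.state();print(s["force"],s["tool_pos"])
b=env.grab_frame("scene")[160:260,190:400]
t=env.grab_frame("top")[150:300,330:450]
cv2.imwrite("pics/c6.png",b)
o=np.zeros((440,800,3),np.uint8);o[:214,:450]=cv2.resize(b,(450,214),interpolation=3);o[:437,450:800]=cv2.resize(t,(350,437),interpolation=3)
cv2.imwrite("pics/c6b.png",o)
# beech mask: top edge colours
```

```text
[ 9.72395732  6.55760019 -4.0024421 ] [ 617.51062217 -105.81533012   38.42343272]
```

Run:
```python
from h import *
P=np.array([562.6,-158.5]);ref=np.array([614,-108])
for a in list(range(-1,-85,-6))+[-85]:
    r=np.radians(a);d=np.array([np.sin(r),np.cos(r)]);n=np.array([d[1],-d[0]])
    u=np.interp(a,[-40,-4],[65,52]);c=42+11*abs(n[0])+14.5*abs(n[1])
    w=P+u*d+c*n; print(a,w.round(0),(w-ref).round(0))
```

```text
-1 [ 615. -106.] [1. 2.]
-7 [610. -99.] [-4.  9.]
-13 [605. -92.] [-9. 16.]
-19 [598. -86.] [-16.  22.]
-25 [590. -80.] [-24.  28.]
-31 [581. -75.] [-33.  33.]
-37 [572. -72.] [-42.  36.]
-43 [562. -70.] [-52.  38.]
-49 [553. -70.] [-61.  38.]
-55 [544. -72.] [-70.  36.]
-61 [535. -74.] [-79.  34.]
-67 [526. -78.] [-88.  30.]
-73 [518. -83.] [-96.  25.]
-79 [510. -89.] [-104.   19.]
-85 [503. -96.] [-111.   12.]
```

>>> step_arm(xyz=[[0.004, 0.007, 0], [0.009, 0.014, 0], [0.015, 0.02, 0], [0.023, 0.026, 0], [0.032, 0.031, 0], [0.041, 0.034, 0], [0.051, 0.036, 0], [0.06, 0.036, 0]], roll=[0, 0, 0, 0, 0, 0, 0, 0], gripper=[0, 0, 0, 0, 0, 0, 0, 0])

```text
time_s: 11.85
tool_pos: [553.6, -71.9, 38.1]
ee_rot: [[-1.0, -0.0, 0.001], [-0.0, 1.0, 0.001], [-0.001, 0.001, -1.0]]
force: [4.2, 0.6, -0.1]
width: 0.4
gripper_force: 1.9
```

>>> step_arm(xyz=[[0.009, -0.002, 0], [0.018, -0.004, 0], [0.027, -0.008, 0], [0.035, -0.013, 0], [0.039, -0.016, 0], [0.043, -0.019, 0], [0.046, -0.022, 0], [0.046, -0.022, 0]], roll=[0, 0, 0, 0, 0, 0, 0, 0], gripper=[0, 0, 0, 0, 0, 0, 0, 0])

```text
time_s: 12.65
tool_pos: [507.0, -94.8, 37.8]
ee_rot: [[-1.0, 0.001, -0.001], [0.001, 1.0, -0.0], [0.001, -0.0, -1.0]]
force: [1.7, 2.6, 0.1]
width: -0.2
gripper_force: 1.0
```

>>> step_arm(xyz=[[0.001, -0.001, 0], [0.002, -0.002, 0], [0.003, -0.003, 0], [0.004, -0.004, 0], [0.004, -0.004, 0]], roll=[0, 0, 0, 0, 0], gripper=[0, 0, 0, 0, 0])

```text
time_s: 13.15
tool_pos: [505.3, -97.2, 38.1]
ee_rot: [[-1.0, -0.001, 0.003], [-0.001, 1.0, 0.003], [-0.003, 0.003, -1.0]]
force: [5.5, 6.5, -2.7]
width: 0.1
gripper_force: 3.5
```

>>> step_arm(xyz=[[0, -0.001, 0], [0, -0.002, 0], [0, -0.003, 0], [0, -0.004, 0], [0, -0.004, 0]], roll=[0, 0, 0, 0, 0], gripper=[0, 0, 0, 0, 0])

```text
time_s: 13.65
tool_pos: [505.1, -98.0, 38.1]
ee_rot: [[-1.0, -0.002, 0.003], [-0.002, 1.0, 0.009], [-0.003, 0.009, -1.0]]
force: [6.8, 14.6, 1.9]
width: 0.1
gripper_force: 7.8
```

>>> step_arm(xyz=[[-0.002, 0.004, 0], [-0.002, 0.012, 0], [-0.002, 0.03, 0], [-0.002, 0.05, -0.01], [-0.002, 0.06, -0.05], [-0.002, 0.06, -0.095], [-0.002, 0.06, -0.14], [-0.002, 0.06, -0.16]], roll=[0, 0, 0, 0, 0, 0, 0, 0], gripper=[0, 0, 0, 0, 0, 0, 0, 0])

```text
time_s: 14.45
tool_pos: [506.8, -43.3, 201.9]
ee_rot: [[-1.0, 0.0, 0.004], [0.0, 1.0, -0.003], [-0.004, -0.003, -1.0]]
force: [0.6, 1.1, -0.1]
width: -0.2
gripper_force: 0.0
```

>>> step_arm(xyz=[[0, 0.04, 0], [0, 0.085, 0], [0, 0.13, 0], [0, 0.175, 0], [0, 0.22, 0], [0, 0.265, 0], [0, 0.31, 0], [0, 0.31, 0]], roll=[0, 0, 0, 0, 0, 0, 0, 0], gripper=[0, 0, 0, 0, 0, 0, 0, 0])

```text
time_s: 15.25
tool_pos: [504.9, 271.3, 197.3]
ee_rot: [[-1.0, -0.006, -0.001], [-0.006, 1.0, -0.001], [0.001, -0.001, -1.0]]
force: [-0.0, -0.4, -0.1]
width: -0.2
gripper_force: 0.0
```

Run:
```python
from h import *
b=env.grab_frame("scene")[140:300,170:430]
t=env.grab_frame("top")
cv2.imwrite("pics/tend.png",t)
o=np.zeros((590,800,3),np.uint8);o[:240,:390]=cv2.resize(b,(390,240),interpolation=3)
o[250:590,:390]=cv2.resize(t[100:300,230:460],(390,340),interpolation=3)
o[:590,400:800]=cv2.resize(t[185:285,370:438],(400,588),interpolation=3)[:590] if 0 else cv2.copyMakeBorder(cv2.resize(t[185:285,370:438],(400,588),interpolation=3),0,2,0,0,0)
cv2.imwrite("pics/end.png",o)
```

```text
(no output)
```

View pics/end.png

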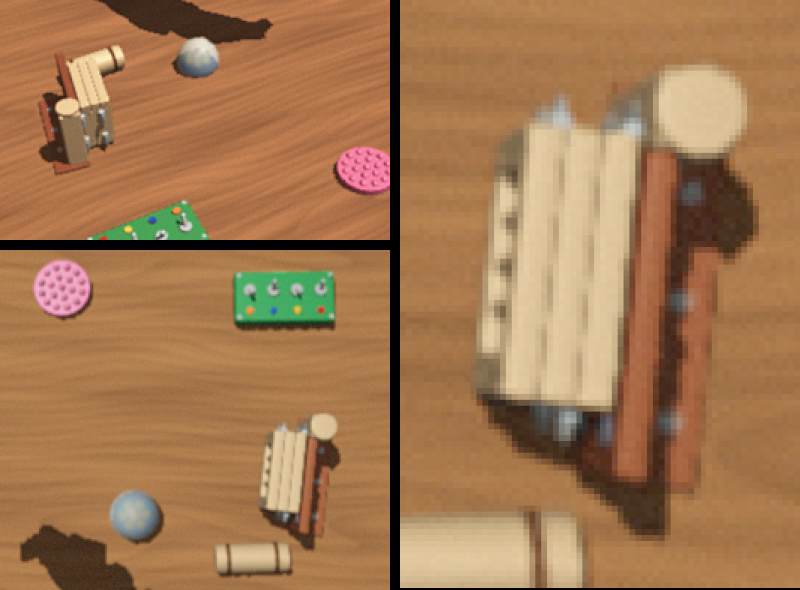

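The last picture shows all three leaves stacked tight and parallel against the side board, (500–640,130–410) in the right panel. Dome, disc, roller and switch board look unmoved, so I'll hand in after a quick pixel comparison.

Run:
```python
from h import *
a=cv2.imread("pics/top0.png");b=cv2.imread("pics/tend.png")
for n,(x,y,w,h) in dict(disc=(245,102,40,40),sw=(362,105,72,45),dome=(292,238,36,36),roller=(355,270,50,25)).items():
    f=[cv2.cvtColor(i[y:y+h,x:x+w],6).astype(np.float32) for i in(a,b)];print(n,cv2.phaseCorrelate(*f))
print(env.close_job())
```

```text
disc ((-0.0075687989511408205, 0.029657864707349546), 0.9281712675094604)
sw ((0.10654650014748057, 0.453030347902839), 0.8866283818527504)
dome ((-0.20100921220756973, -0.09989175126245087), 0.9880513423754845)
roller ((-0.013857202368843247, 0.5192155405743613), 0.9158945016860962)
the job is handed in; nothing more can be done
None
```

The gate is folded away in the order asked: end leaf onto middle leaf, the pair onto the first leaf, and the closed pack flat against the side board. I handed the job in at about 15 s but haven't seen the verdict. In the top view the disc and dome shifted by no more than about 0.2 px. The switch board and roller shifted by about 0.5 px (roughly 1 mm), which I take to be image noise and shadow.

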